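Lay out slab glass on the pattern board and sort the clamps

ROBOT

A 7-joint arm with a two-finger parallel gripper is mounted at the origin on the work surface. World frame = base frame: x ahead of the robot, y to its left, z up, the work surface at z = 0. Lengths are in m, angles in degrees, forces in N, time in s.
With the tool pointing down it reaches from about 0.425 to 0.875 m from the base axis. Payload 4.7 kg.
Tool frame: the origin (TCP) lies midway between the tips of the shut fingers; the grasp point (between the pads) lies 19 mm behind it; z points along the fingers, y is the line along which they close (so a half turn about z gives the same grasp; the last joint's range is limited). The gripper opens to 87 mm and grips with 3 to 60 N. Pads are 19 mm wide; open, the fingers measure 117 mm over their backs; the gripper's body (75 mm by 190 mm) begins 51 mm behind the grasp point.
Start: joints at [-76.484, 18.392, -4.016, 83.108, 1.295, 78.541, -3.26], TCP at [0.143, 0.634, 0.223] pointing down, gripper open.
Joint ranges: [-163.93, 163.93], [-17.29, 119.83], [-79.2, 71.16], [3.27, 140.29], [-89.18, 269.18], [5.43, 117.66], [-154.24, 154.24]. Speed limits (degrees/s): [147.25, 147.25, 180, 180, 180, 180, 180].

INTERFACE

Orientations are given as [roll, pitch, yaw] about the fixed x, y, z axes, in that order (R = Rz(yaw) Ry(pitch) Rx(roll)).
In Python, from cell import env gives the robot as it stands. The module is installed in compiled form; this text tells all that it offers.
- The arm moves only by the tool send_rows, never from a script. Its argument "series" is a list of rows, each an object with "travel": the shift along the tool's x, y, z in cm, a list of three; "dr": the turn, a rotation vector about the tool's x, y, z in degrees, a list of three; "claw": the finger opening in cm, from 0 to 8.7. In form: [{"travel": [tx, ty, tz], "dr": [wx, wy, wz], "claw": claw}, ...]. A call has 1 to 12 rows; each row is the pose to reach, as a shift and turn from the pose commanded when the call began, along the tool's axes at that moment; what a row does not reach only later rows make up. A row lasts 1/12 s, in which the tool goes at most 41.7 mm and 7.16 degrees, less where a joint would pass 70% of its speed; a pose out of reach is approached as far as the arm can. A call with a gripper value outside its range is refused whole. The fingers move at their own pace and stop on an object; "grip_force" is the grip in N (left out, the last holds). Time passes only in rows, so rows that repeat a pose let the fingers close. It gives the time, the measured TCP pose, the force and the opening at its end, in the units of the state.
- env.get_obs(): the state, without advancing time (a new reading comes with each control period).
- env.read_camera(name): name is "scene" or "top"; returns the picture (400x640x3 uint8, blue, green, red); there is no depth.
- env.calibration(name): a dict with "fx", "fy", "cx", "cy" (pixels), "distortion" ([k1, k2, p1, p2, k3] as OpenCV has them; the pictures are not rectified), "cam_to_world" (4x4, takes a point from camera to world coordinates). Camera axes: x right, y down, z forward; pixel columns grow to the right and rows downward; lengths in m; the calibration is good to about 2 mm. A picture is of the moment at which its call begins. calibration takes no time and is no camera call.
- env.sign_off(): hands the job in, once; it reports no verdict.
The state is a dict: "time_s": time; "qpos": joint angles; "joint_velocities": joint speeds; "effort": joint torques, N m; "tool_pos": TCP position; "tool_rot": TCP orientation; "force": force on the tool from outside, world axes, zero at the start; "wrist_torque": the same for the moment, N m; "grip_width": finger opening in m.
Only numpy, scipy, OpenCV 4.12 (cv2) and the standard library are available. Lean on these libraries where they do the work, as an engineer would, in place of code of your own. Each camera call takes 0.05 s, during which the arm holds its last target. There are 200 camera calls.

TASK

Get the bench ready for the next glass panel: on the pattern board lay the square slab to the left of the round one and the six-sided slab to its right, each lying flat, in line with the round one along the board's length and about 15 mm (a finger's width) away from it, with the square slab's sides parallel to the board's edges, and stand the weight on the middle of the square slab to hold it. Sort the two clamps into the tool tray, lying flat along the bays: the one ratcheted shut into the left bay, the open one into the right bay. Left and right are as seen from the robot; put the glass down without dropping it, and leave the tin and the jar alone.

Things in the scene. Friction and masses are not known exactly. Their poses are not given: they have to be found in the camera images.
- square_slab: Square slab of milky grey-green cast glass, 50 x 50 mm and 20 mm thick, lying flat at the start. Origin at the centre of its underside; x and y square to its sides, z up. About 125 g.
- hex_slab: Regular six-sided slab of the same glass, 50 mm across flats (58 mm across corners), 20 mm thick, lying flat. Origin at the centre of its underside; its own x axis is square to one pair of flats (the other pairs are turned by 60 degrees), z up. About 110 g.
- weight: Dark steel round hold-down weight: a base 44 mm in diameter and 24 mm tall, a narrow neck, and a round grip knob 26 mm in diameter from 34 to 50 mm above its underside (50 mm tall in all). Origin at the centre of its underside, z up. About 0.26 to 0.46 kg.
- clamp_shut: Rigid steel ring-handled ratchet clamp (large locking forceps) lying flat, bars 7 mm thick, raised pivot block 26 (x) x 16 (y) x 24 mm tall to grip from above. Ratcheted shut: jaws together, ratchet arms meet; 49 mm wide at the rings. Origin at the pivot on the underside, near the centre of mass; x to the jaw tips (58 mm ahead; rings end 74 mm behind), z up. About 90 g.
- clamp_open: Rigid steel ring-handled ratchet clamp (large locking forceps) lying flat, bars 7 mm thick, raised pivot block 26 (x) x 16 (y) x 24 mm tall to grip from above. Open: jaws form a V 48 mm wide, ratchet arms apart; 65 mm wide at the rings. Origin at the pivot on the underside, near the centre of mass; x to the jaw tips (58 mm ahead; rings end 74 mm behind), z up. About 90 g.
- board: Fixed plywood pattern board covered with white paper, 170 mm (x) by 280 mm (y), 10 mm thick, a dark line down the middle of its length. Origin at the centre of its underside; y runs along the dark line to the left as the robot sees it, x away from the robot. Turned by up to 6 degrees; it lies on either side of the tray.
- rondel: Round disc of the same glass fixed on the pattern board on or within 6 mm of the dark line, near its middle: 64 mm in diameter, 20 mm thick. Origin at the centre of its underside (on the board's top); its axes are parallel to the board's, so its y points to the left along the board.
- tray: Fixed wooden tool tray, 180 mm (x) by 190 mm (y), 14 mm tall, floor 4 mm, walls and divider 5 mm thick. A divider along x makes two bays of 170 x 90 mm inside: the left one centred 46 mm to +y of the origin, the right one 46 mm to -y. Origin at the centre of its underside; y left as the robot sees it, x away from the robot. Turned by up to 6 degrees.
- flux_tin: Bystander: low round aluminium tin, 68 mm in diameter, 30 mm tall, at the far left. Origin at the centre of its underside. To be left alone.
- jar: Bystander: round closed jar, 64 mm in diameter, 90 mm tall, at the far side of the bench. Origin at the centre of its underside. To be left alone.

How it is judged:
By the outcome, as a careful person would: the job done as asked, in the order asked, and still so for the second after the job is handed in, with the robot touching nothing.
It also fails if it takes over 120 s, if anything falls off the work surface, if the arm or the gripper's body presses on something with over 40 N, if the wrist force passes 120 N, or if a joint passes its speed limit or range.

## Working session

There is one attempt and no reset: what is moved stays moved. The work goes in short steps, Python scripts to look and compute and a tool call to move; the robot and the scene stay as the last step left them, time stands still between calls to the robot, and variables do not carry over. Pictures are saved under pics/ and viewed, on a budget of 14 in all, crops included, one or two more only if the job needs it, and the job is handed in when it is done.

Besides the shell and the picture viewer there is one more tool, called after "Request:" as name(argument=value, ...) on one line, values as JSON. send_rows: Moves the arm, as the interface text tells. Its arguments: {"type":"object","properties":{"series":{"type":"array"},"grip_force":{"type":"number"}},"required":["series"]}

```bash
mkdir -p pics
cat > h.py <<'E'
import numpy as np, cv2
from cell import env
def ray(name,uv):
    c=env.calibration(name);K=np.array([[c['fx'],0,c['cx']],[0,c['fy'],c['cy']],[0,0,1]])
    p=cv2.undistortPoints(np.array(uv,float).reshape(-1,1,2),K,np.array(c['distortion'])).reshape(-1,2)
    T=np.array(c['cam_to_world']);d=np.c_[p,np.ones(len(p))]@T[:3,:3].T
    return T[:3,3],d
def plane(name,uv,z):
    o,d=ray(name,uv);return o+d*((z-o[2])/d[:,2])[:,None]
def proj(name,P):
    c=env.calibration(name);K=np.array([[c['fx'],0,c['cx']],[0,c['fy'],c['cy']],[0,0,1]])
    T=np.linalg.inv(np.array(c['cam_to_world']));r,_=cv2.Rodrigues(T[:3,:3])
    return cv2.projectPoints(np.array(P,float).reshape(-1,1,3),r,T[:3,3],K,np.array(c['distortion']))[0].reshape(-1,2)
E
python3 - <<'E'
from h import *
for n in('scene','top'):
    im=env.read_camera(n);cv2.imwrite(f'pics/{n}0.png',im)
    c=env.calibration(n);print(n,c['fx'],np.round(c['cam_to_world'],3).tolist())
o=env.get_obs();print(o)
E
```

```text
scene 377.6474180137566 [[-0.378, 0.772, -0.511, 1.176], [0.926, 0.308, -0.218, 0.248], [-0.011, -0.556, -0.831, 0.944], [0.0, 0.0, 0.0, 1.0]]
top 409.8457861369428 [[0.003, -0.989, 0.149, 0.5], [-1.0, -0.004, -0.007, -0.01], [0.008, -0.149, -0.989, 1.004], [0.0, 0.0, 0.0, 1.0]]
{'time_s': 0.1, 'qpos': array([-76.48241596,  18.4343674 ,  -4.01759681,  83.16848122,
         1.29572394,  78.54082033,  -3.25893205]), 'joint_velocities': array([ 0.03853051, -0.15144041,  0.07340727, -0.15931993,  0.03226885,
        0.03687677, -0.0309753 ]), 'effort': array([-1.77275301e-04, -4.92569554e+01, -4.05748654e-01, -3.13399744e+01,
       -6.42601401e-02,  3.94399278e-02,  1.03687812e-04]), 'tool_pos': array([0.14292846, 0.63357853, 0.22157123]), 'tool_rot': array([-1.79901613e+02,  5.54874440e-03,  1.67295200e+02]), 'force': array([-0.22045293,  0.07125761, -0.20279773]), 'wrist_torque': array([ 0.0222354 , -0.0475331 ,  0.01355434]), 'grip_width': 0.08702666397155574}
```

View pics/top0.png

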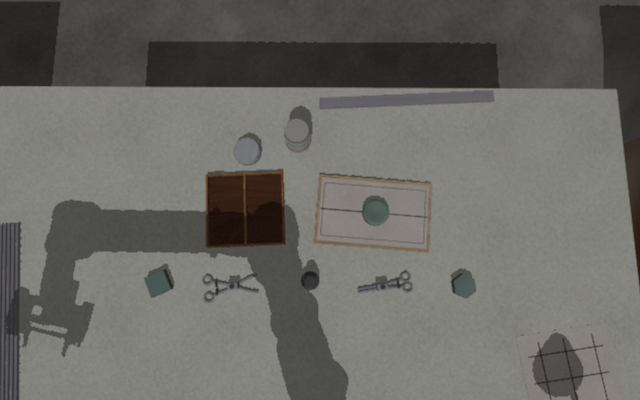

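View pics/scene0.png

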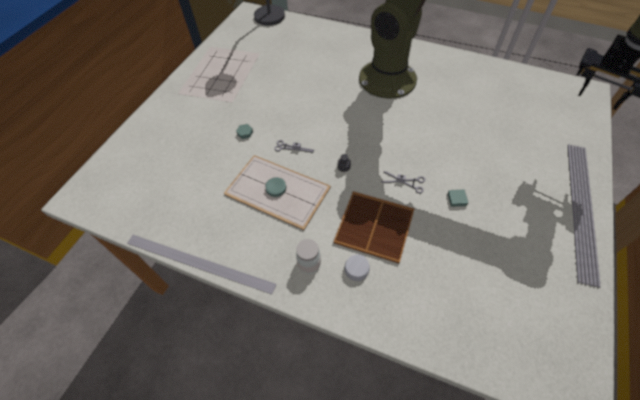

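Run:
```python
from h import *
im=cv2.imread('pics/top0.png');c=cv2.resize(im[160:310,140:490],(800,343),interpolation=cv2.INTER_CUBIC)
cv2.imwrite('pics/c1.png',cv2.convertScaleAbs(c,alpha=1.6))
hsv=cv2.cvtColor(im,cv2.COLOR_BGR2HSV)
for n,p in dict(sq=(158,283),hex=(463,283),ron=(376,211),table=(350,330),shadow=(260,270),weight=(311,281),clamp=(234,285),board=(345,195),rim=(318,200)).items(): print(n,im[p[1],p[0]],hsv[p[1],p[0]])
```

```text
sq [82 87 71] [81 47 87]
hex [85 90 76] [79 40 90]
ron [87 91 78] [81 36 91]
table [128 134 133] [ 35  11 134]
shadow [76 81 81] [30 16 81]
weight [56 56 56] [ 0  0 56]
clamp [92 87 89] [132  14  92]
board [124 127 132] [ 11  15 132]
rim [ 81 102 122] [ 15  86 122]
```

View pics/c1.png

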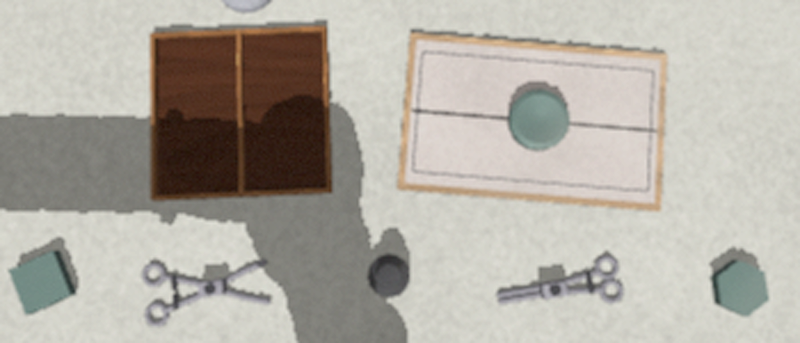

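```bash
cat > seg.py <<'E'
from h import *
def glass(im):
    hsv=cv2.cvtColor(im,cv2.COLOR_BGR2HSV)
    m=cv2.inRange(hsv,(68,25,45),(98,255,255))
    cs,_=cv2.findContours(m,cv2.RETR_EXTERNAL,cv2.CHAIN_APPROX_NONE)
    return m,[c for c in cs if cv2.contourArea(c)>100]
def wood(im):
    hsv=cv2.cvtColor(im,cv2.COLOR_BGR2HSV)
    m=cv2.inRange(hsv,(2,55,15),(24,255,255))
    m=cv2.morphologyEx(m,cv2.MORPH_CLOSE,np.ones((3,3)))
    cs,_=cv2.findContours(m,cv2.RETR_EXTERNAL,cv2.CHAIN_APPROX_NONE)
    return [c for c in cs if cv2.contourArea(c)>3000]
def rect(P): # world pts -> centre,size,angle
    return cv2.minAreaRect((P[:,:2]*1000).astype(np.float32))
E
python3 - <<'E'
from seg import *
im=cv2.imread('pics/top0.png')
m,cs=glass(im)
for c in cs:
    uv=c.reshape(-1,2); 
    for z in (0.02,0.01): 
        P=plane('top',uv,z);r=rect(P);print('glass',uv.mean(0).round(),z,np.round(P[:,:2].mean(0),4),np.round(r[0]+r[1]+(r[2],),1))
for c in wood(im):
    uv=c.reshape(-1,2)
    if uv[:,0].max()>600: continue
    P=plane('top',uv,.012);r=rect(P);print('wood',uv.mean(0).round(),np.round(r[0]+r[1]+(r[2],),1))
# dark weight and clamps: difference from local bg
hsv=cv2.cvtColor(im,cv2.COLOR_BGR2HSV)
for n,(x0,y0,x1,y1),z in(('open',(195,265,268,308),.007),('shut',(350,262,420,300),.007)):
    s=im[y0:y1,x0:x1].astype(int); mk=((s[...,0]-s[...,1])>0).astype(np.uint8)  # bluish metal
    ys,xs=np.nonzero(mk);P=plane('top',np.c_[xs+x0,ys+y0],z)[:,:2]
    c=P.mean(0);w,v=np.linalg.eigh(np.cov(P.T));a=v[:,1];print(n,len(xs),c.round(4),np.degrees(np.arctan2(a[1],a[0])),((P-c)@a).min(),((P-c)@a).max())
for n,(x0,y0,x1,y1),z in(('weight',(295,268,325,293),.04),('open',(225,278,245,294),.024),('shut',(374,278,392,294),.024)):
    s=hsv[y0:y1,x0:x1,2];mk=s<68;ys,xs=np.nonzero(mk)
    print(n,len(xs),xs.mean()+x0,ys.mean()+y0,plane('top',[[xs.mean()+x0,ys.mean()+y0]],z).round(4))
E
```

```text
glass [463. 285.] 0.02 [ 0.4515 -0.3661] [ 451.5 -366.7   58.    48.9   63.6]
glass [463. 285.] 0.01 [ 0.451  -0.3698] [ 451.  -370.3   58.6   49.4   63.6]
glass [158. 283.] 0.02 [0.4539 0.3528] [455.3 353.3  49.8  53.   26.9]
glass [158. 283.] 0.01 [0.4534 0.3565] [454.8 357.   50.3  53.5  26.9]
glass [375. 212.] 0.02 [ 0.6251 -0.1609] [ 6.250e+02 -1.619e+02  5.860e+01  6.070e+01  2.000e-01]
glass [375. 212.] 0.01 [ 0.6264 -0.1624] [ 6.263e+02 -1.634e+02  5.920e+01  6.130e+01  2.000e-01]
wood [373. 213.] [ 625.3 -157.2  277.7  169.9   85.4]
wood [245. 209.] [633.9 155.5 181.5 189.4   2.6]
open 367 [0.4467 0.1961] 96.29728656922896 -0.07262952410819172 0.0556753833856033
shut 360 [ 0.4511 -0.1891] 99.76957895078526 -0.056231721490255494 0.07185321499434516
weight 273 309.4725274725275 279.76190476190476 [[ 0.4639 -0.0031  0.04  ]]
open 26 233.80769230769232 284.6923076923077 [[0.4514 0.1742 0.024 ]]
shut 24 381.5416666666667 285.0 [[ 0.4516 -0.1724  0.024 ]]
```

Run:
```python
from seg import *
for cam in('top','scene'):
    im=cv2.imread(f'pics/{cam}0.png')
    _,cs=glass(im)
    for c in cs:
        x,y,w,h=cv2.boundingRect(c)
        if w>60: continue
        s=8;x-=6;y-=6;w+=12;h+=12
        up=cv2.resize(im[y:y+h,x:x+w],None,fx=s,fy=s,interpolation=cv2.INTER_CUBIC)
        _,cc=glass(up)
        if not cc: continue
        k=max(cc,key=cv2.contourArea);k=cv2.convexHull(k)
        a=cv2.approxPolyDP(k,.03*cv2.arcLength(k,True),True).reshape(-1,2)
        uv=(a+.5)/s-.5+[x,y];z=.03 if cam=='top' and 340<x<390 or cam=='scene' and 255<x<290 and 160<y else .02
        P=plane(cam,uv,z)[:,:2];d=np.roll(P,-1,0)-P
        kk=plane(cam,(k.reshape(-1,2)+.5)/s-.5+[x,y],z)[:,:2]
        mm=cv2.moments((kk*1e3).astype(np.float32));(cx,cy),r=cv2.minEnclosingCircle((kk*1e3).astype(np.float32))
        print(cam,x,y,'cent',mm['m10']/mm['m00'],mm['m01']/mm['m00'],'circ',cx,cy,r)
        if z==.02: print((P*1e3).round(1).tolist(),'ang',np.degrees(np.arctan2(d[:,1],d[:,0])).round(1),'len',(np.hypot(*d.T)*1e3).round(1))
```

```text
top 446 268 cent 451.2262716359845 -366.3482743333037 circ 450.66424560546875 -366.1534729003906 29.84284019470215
[[478.5, -363.0], [465.2, -391.5], [439.7, -393.9], [423.8, -373.3], [438.4, -340.3], [462.4, -338.8]] ang [-115.1 -174.5  127.6   66.1    3.7  -56.4] len [31.4 25.6 26.  36.  24.1 29.1]
top 138 264 cent 454.75364154229743 353.88551523379596 circ 455.0015869140625 353.23333740234375 35.25349426269531
[[485.9, 341.2], [444.0, 319.7], [423.5, 367.0], [466.0, 386.7]] ang [-152.9  113.4   24.8  -66.4] len [47.1 51.5 46.9 49.7]
top 357 194 cent 624.3407206226304 -159.69502229120104 circ 623.659912109375 -160.19284057617188 31.682811737060547
scene 442 184 cent 461.2557949340786 355.6380038426371 circ 461.52984619140625 357.03253173828125 35.94593048095703
[[427.3, 367.9], [475.3, 383.4], [495.3, 345.0], [445.6, 326.9]] ang [  17.9  -62.5 -160.   114.1] len [50.5 43.4 52.9 44.9]
scene 260 172 cent 629.9323961393334 -157.37347461655153 circ 629.8658447265625 -156.82373046875 34.000064849853516
scene 231 119 cent 456.1164664997282 -364.10611335534264 circ 456.04412841796875 -363.7796936035156 32.225807189941406
[[424.8, -371.8], [436.7, -347.2], [450.3, -338.8], [474.4, -337.9], [486.9, -356.1], [462.4, -390.4], [439.5, -391.4]] ang [  64.1   31.8    2.2  -55.3 -125.6 -177.5  126.8] len [27.3 15.9 24.1 22.1 42.2 22.9 24.5]
```

```bash
cat > go.py <<'E'
import sys
from h import *
from scipy.spatial.transform import Rotation as Ro
o=env.get_obs();R=Ro.from_euler('xyz',o['tool_rot'],degrees=True)
def wrap(a): return (a+180)%360-180
def to(x,y,z,yaw):
    t=R.inv().apply(np.array([x,y,z])-o['tool_pos'])*100
    d=(R.inv()*Ro.from_euler('xyz',[180,0,yaw],degrees=True)).as_rotvec(degrees=True)
    print('travel',t.round(2),'dr',d.round(1),'rows',round(max(np.linalg.norm(t)/4.17,np.linalg.norm(d)/7.16),1))
if __name__=='__main__':
    a=list(map(float,sys.argv[1:]));print('now',o['time_s'],o['tool_pos'].round(4),o['tool_rot'].round(1))
    for i in range(0,len(a),4): to(*a[i:i+4])
E
python3 go.py .455 .355 .12 113
```

```text
now 0.1 [0.1429 0.6336 0.2216] [-179.9    0.   167.3]
travel [-36.57 -20.29  10.2 ] dr [-0.1  0.1 54.3] rows 10.3
```

Request:
send_rows(series=[{"travel": [-1.8,-1,0.5],"dr": [0,0,3],"claw": 7.5},{"travel": [-36.6,-20.3,10.2],"dr": [0,0,54],"claw": 7.5},{"travel": [-36.6,-20.3,10.2],"dr": [0,0,54],"claw": 7.5},{"travel": [-36.6,-20.3,10.2],"dr": [0,0,54],"claw": 7.5},{"travel": [-36.6,-20.3,10.2],"dr": [0,0,54],"claw": 7.5},{"travel": [-36.6,-20.3,10.2],"dr": [0,0,54],"claw": 7.5},{"travel": [-36.6,-20.3,10.2],"dr": [0,0,54],"claw": 7.5},{"travel": [-36.6,-20.3,10.2],"dr": [0,0,54],"claw": 7.5},{"travel": [-36.6,-20.3,10.2],"dr": [0,0,54],"claw": 7.5},{"travel": [-36.6,-20.3,10.2],"dr": [0,0,54],"claw": 7.5},{"travel": [-36.6,-20.3,10.2],"dr": [0,0,54],"claw": 7.5},{"travel": [-36.6,-20.3,10.2],"dr": [0,0,54],"claw": 7.5}])

```text
time_s: 1.1
tool_pos: [0.4611, 0.3467, 0.1186]
tool_rot: [-179.9, 0.4, 112.6]
force: [-0.2, -1.6, -0.0]
grip_width: 0.075
```

```bash
python3 go.py .455 .355 .006 113
python3 - <<'E'
from h import *
im=env.read_camera('scene');c=cv2.resize(im[140:240,400:520],(720,600),interpolation=cv2.INTER_CUBIC)
cv2.imwrite('pics/s1.png',cv2.convertScaleAbs(c,alpha=1.6))
E
```

```text
now 1.1 [0.4611 0.3467 0.1186] [-179.9    0.4  112.6]
travel [ 1.07 -0.23 11.26] dr [-0.1  0.4 -0.4] rows 2.7
```

View pics/s1.png

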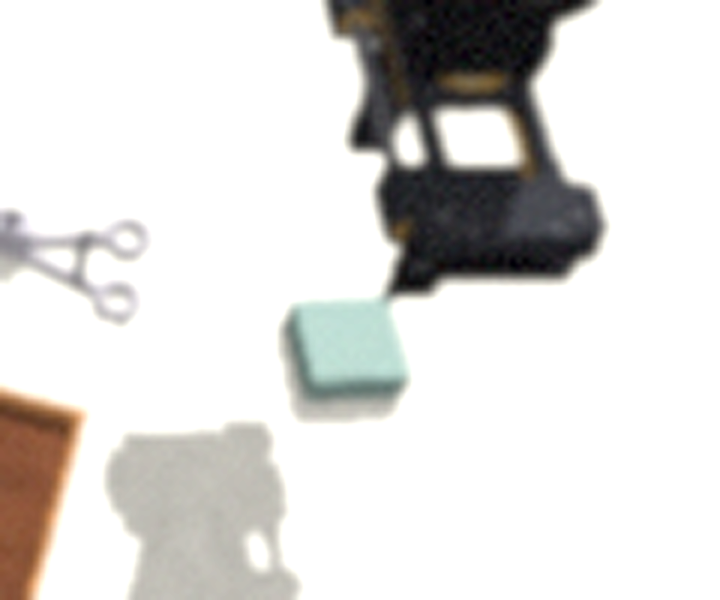

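```bash
python3 go.py .455 .355 .05 113
```

```text
now 1.15 [0.4583 0.3504 0.1192] [-179.9    0.2  112.8]
travel [ 0.57 -0.12  6.92] dr [-0.1  0.2 -0.2] rows 1.7
```

Request:
send_rows(series=[{"travel": [0,0,3],"dr": [0,0,0],"claw": 7.5},{"travel": [0,0,6],"dr": [0,0,0],"claw": 7.5},{"travel": [0,0,9],"dr": [0,0,0],"claw": 7.5},{"travel": [0,0,10.6],"dr": [0,0,0],"claw": 7.5},{"travel": [0,0,11.4],"dr": [0,0,0],"claw": 7.5},{"travel": [0,0,11.4],"dr": [0,0,0],"claw": 7.5},{"travel": [0,0,11.4],"dr": [0,0,0],"claw": 5.9},{"travel": [0,0,11.4],"dr": [0,0,0],"claw": 5.5},{"travel": [0,0,11.4],"dr": [0,0,0],"claw": 5},{"travel": [0,0,11.4],"dr": [0,0,0],"claw": 4.5},{"travel": [0,0,11.4],"dr": [0,0,0],"claw": 4.0},{"travel": [0,0,11.4],"dr": [0,0,0],"claw": 4.0}], grip_force=20)

```text
time_s: 2.15
tool_pos: [0.4559, 0.3561, 0.0076]
tool_rot: [179.9, -0.0, 113.3]
force: [0.5, 0.8, 4.3]
grip_width: 0.0499
```

Run:
```python
from h import *
o=env.get_obs();print(o['tool_pos'],o['tool_rot'],o['force'],o['grip_width'])
for n in('scene','top'):
  im=env.read_camera(n);p=proj(n,[[.455,.355,.02]])[0].astype(int);c=im[p[1]-45:p[1]+45,p[0]-50:p[0]+50]
  c=cv2.resize(c,(400,360),interpolation=cv2.INTER_CUBIC);L=c if n=='scene' else np.hstack([L,c])
cv2.imwrite('pics/s2.png',cv2.convertScaleAbs(L,alpha=1.6))
```

```text
[0.45593662 0.356101   0.00764001] [ 1.79909568e+02 -4.27814338e-02  1.13300393e+02] [0.48779345 0.75504852 4.2854243 ] 0.04992533290912591
```

View pics/s2.png

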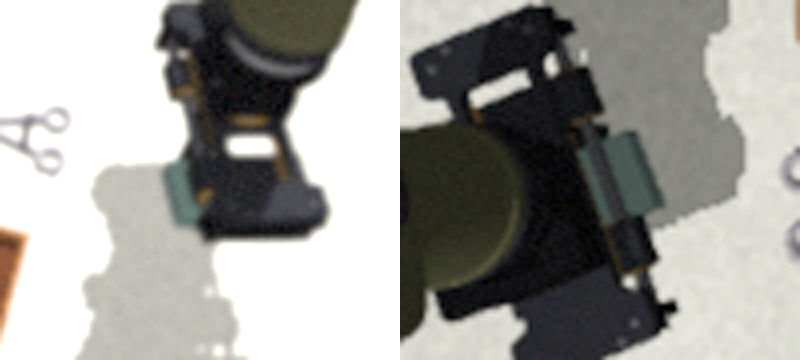

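```bash
python3 go.py .455 .355 .12 113 .6298 -.0882 .10 85.4
```

```text
now 2.25 [0.4559 0.3561 0.0076] [179.9  -0.  113.3]
travel [ -0.05  -0.11 -11.24] dr [ 0.1 -0.   0.3] rows 2.7
travel [-47.68  -1.59  -9.27] dr [ 0.1 -0.1 27.9] rows 11.7
```

Request:
send_rows(series=[{"travel": [0,0,-1],"dr": [0,0,0],"claw": 4},{"travel": [0,0,-3],"dr": [0,0,0],"claw": 4},{"travel": [0,0,-6],"dr": [0,0,0],"claw": 4},{"travel": [0,0,-8.5],"dr": [0,0,0],"claw": 4},{"travel": [-1.5,0,-9.3],"dr": [0,0,0],"claw": 4},{"travel": [-4,0,-9.3],"dr": [0,0,0],"claw": 4},{"travel": [-7,0,-9.3],"dr": [0,0,0],"claw": 4},{"travel": [-10.5,-0.5,-9.3],"dr": [0,0,0],"claw": 4},{"travel": [-14,-0.5,-9.3],"dr": [0,0,0],"claw": 4},{"travel": [-17.5,-0.5,-9.3],"dr": [0,0,0],"claw": 4},{"travel": [-21,-0.5,-9.3],"dr": [0,0,0],"claw": 4},{"travel": [-24,-0.5,-9.3],"dr": [0,0,0],"claw": 4}])

```text
time_s: 3.25
tool_pos: [0.5458, 0.1287, 0.0989]
tool_rot: [-179.9, 0.1, 113.2]
force: [0.4, 0.2, -1.0]
grip_width: 0.0498
```

Request:
send_rows(series=[{"travel": [-3,0,0],"dr": [0,0,2],"claw": 4},{"travel": [-6,0,0],"dr": [0,0,5],"claw": 4},{"travel": [-9,-0.5,0],"dr": [0,0,9],"claw": 4},{"travel": [-12,-1,0],"dr": [0,0,13],"claw": 4},{"travel": [-15,-1,0],"dr": [0,0,17],"claw": 4},{"travel": [-18,-1,0],"dr": [0,0,21],"claw": 4},{"travel": [-20.5,-1.1,0],"dr": [0,0,24],"claw": 4},{"travel": [-22.5,-1.1,0],"dr": [0,0,26],"claw": 4},{"travel": [-23.5,-1.1,0],"dr": [0,0,27.9],"claw": 4},{"travel": [-23.7,-1.1,0],"dr": [0,0,27.9],"claw": 4},{"travel": [-23.7,-1.1,0],"dr": [0,0,27.9],"claw": 4},{"travel": [-23.7,-1.1,0],"dr": [0,0,27.9],"claw": 4}])

```text
time_s: 4.25
tool_pos: [0.6287, -0.0872, 0.099]
tool_rot: [-179.9, -0.1, 85.5]
force: [-0.4, -0.4, -1.5]
grip_width: 0.0496
```

```bash
python3 go.py .6298 -.0882 .018 85.4; python3 -c "
from h import *
print(env.get_obs()['grip_width'])
im=env.read_camera('top');x,y=map(int,proj('top',[.63,-.1,.1])[0]);print(x-80,y-60)
cv2.imwrite('pics/t3raw.png',im)
cv2.imwrite('pics/t3.png',cv2.convertScaleAbs(cv2.resize(im[y-60:y+60,x-80:x+80],(640,480),interpolation=cv2.INTER_CUBIC),alpha=1.6))"
```

```text
now 4.25 [ 0.6287 -0.0872  0.099 ] [-1.799e+02 -1.000e-01  8.550e+01]
travel [-0.1   0.13  8.1 ] dr [-0.1 -0.1  0.1] rows 1.9
0.04962956162376901
273 145
```

View pics/t3.png

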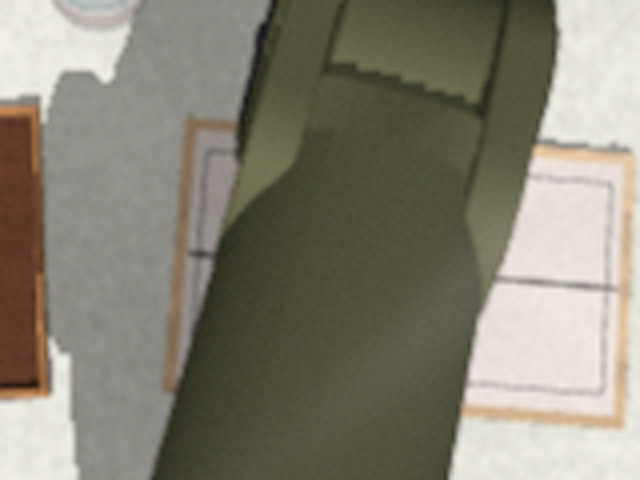

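Request:
send_rows(series=[{"travel": [-0.1,0.1,2],"dr": [0,0,0],"claw": 4},{"travel": [-0.1,0.1,4.5],"dr": [0,0,0],"claw": 4},{"travel": [-0.1,0.1,6.5],"dr": [0,0,0],"claw": 4},{"travel": [-0.1,0.1,7.3],"dr": [0,0,0],"claw": 4},{"travel": [-0.1,0.1,7.6],"dr": [0,0,0],"claw": 4},{"travel": [-0.1,0.1,7.8],"dr": [0,0,0],"claw": 4},{"travel": [-0.1,0.1,7.9],"dr": [0,0,0],"claw": 4},{"travel": [-0.1,0.1,8.0],"dr": [0,0,0],"claw": 4},{"travel": [-0.1,0.1,8.05],"dr": [0,0,0],"claw": 4},{"travel": [-0.1,0.1,8.1],"dr": [0,0,0],"claw": 4},{"travel": [-0.1,0.1,8.1],"dr": [0,0,0],"claw": 4},{"travel": [-0.1,0.1,8.1],"dr": [0,0,0],"claw": 4}])

```text
time_s: 5.3
tool_pos: [0.6304, -0.09, 0.0189]
tool_rot: [180.0, -0.0, 85.4]
force: [-0.2, 0.2, -2.0]
grip_width: 0.0498
```

Request:
send_rows(series=[{"travel": [0.1,0,0.05],"dr": [0,0,0],"claw": 4},{"travel": [0.15,0,0.1],"dr": [0,0,0],"claw": 4},{"travel": [0.15,0,0.13],"dr": [0,0,0],"claw": 4},{"travel": [0.15,0,0.16],"dr": [0,0,0],"claw": 4},{"travel": [0.15,0,0.18],"dr": [0,0,0],"claw": 4},{"travel": [0.15,0,0.18],"dr": [0,0,0],"claw": 4}])

```text
time_s: 5.8
tool_pos: [0.6305, -0.0884, 0.0177]
tool_rot: [180.0, -0.0, 85.4]
force: [-2.2, 0.5, 5.9]
grip_width: 0.0495
```

Request:
send_rows(series=[{"travel": [0,0,0],"dr": [0,0,0],"claw": 5.3},{"travel": [0,0,0],"dr": [0,0,0],"claw": 5.8},{"travel": [0,0,0],"dr": [0,0,0],"claw": 6.5},{"travel": [0,0,0],"dr": [0,0,0],"claw": 6.5},{"travel": [0,0,-1],"dr": [0,0,0],"claw": 6.5},{"travel": [0,0,-3],"dr": [0,0,0],"claw": 7},{"travel": [0,0,-6],"dr": [0,0,0],"claw": 7.5},{"travel": [0,0,-9],"dr": [0,0,0],"claw": 7.5},{"travel": [0,0,-10],"dr": [0,0,0],"claw": 7.5},{"travel": [0,0,-10],"dr": [0,0,0],"claw": 7.5}])

```text
time_s: 6.63
tool_pos: [0.6329, -0.0891, 0.121]
tool_rot: [179.6, -0.0, 85.4]
force: [0.2, 0.0, 0.4]
grip_width: 0.0746
```

```bash
python3 go.py .451 -.367 .12 65
```

```text
now 6.6333 [ 0.6329 -0.0891  0.121 ] [179.6  -0.   85.4]
travel [-29.17 -15.89  -0.03] dr [ 0.4 -0.1 20.4] rows 8.0
```

Request:
send_rows(series=[{"travel": [-1.5,-0.8,0],"dr": [0,0,1],"claw": 7.5},{"travel": [-5,-2.5,0],"dr": [0,0,4],"claw": 7.5},{"travel": [-8,-4.5,0],"dr": [0,0,7],"claw": 7.5},{"travel": [-11.5,-6.5,0],"dr": [0,0,10],"claw": 7.5},{"travel": [-15,-8.5,0],"dr": [0,0,13],"claw": 7.5},{"travel": [-18.5,-10.5,0],"dr": [0,0,16],"claw": 7.5},{"travel": [-22,-12.5,0],"dr": [0,0,18],"claw": 7.5},{"travel": [-25,-14,0],"dr": [0,0,20],"claw": 7.5},{"travel": [-27.5,-15.2,0],"dr": [0,0,20.4],"claw": 7.5},{"travel": [-29,-15.7,0],"dr": [0,0,20.4],"claw": 7.5},{"travel": [-29.1,-15.7,0],"dr": [0,0,20.4],"claw": 7.5},{"travel": [-29.1,-15.7,0],"dr": [0,0,20.4],"claw": 7.5}])

```text
time_s: 7.63
tool_pos: [0.448, -0.3666, 0.1152]
tool_rot: [-179.8, -0.0, 64.8]
force: [1.2, 0.8, 0.7]
grip_width: 0.0751
```

```bash
python3 go.py .451 -.367 .0075 65
python3 - <<'E'
from seg import *
im=env.read_camera('top');cv2.imwrite('pics/t4.png',im)
_,cs=glass(im)
for c in cs:
    uv=c.reshape(-1,2);x,y,w,h=cv2.boundingRect(c);s=8;x-=6;y-=6;w+=12;h+=12
    up=cv2.resize(im[y:y+h,x:x+w],None,fx=s,fy=s,interpolation=cv2.INTER_CUBIC);_,cc=glass(up)
    k=cv2.convexHull(max(cc,key=cv2.contourArea)).reshape(-1,2)
    P=plane('top',(k+.5)/s-.5+[x,y],.03);r=rect(P);print(uv.mean(0).round(),np.round(r[0]+r[1]+(r[2],),1))
cv2.imwrite('pics/c4.png',cv2.convertScaleAbs(cv2.resize(im[165:310,300:480],(720,580),interpolation=cv2.INTER_CUBIC),alpha=1.6))
E
```

```text
now 7.6333 [ 0.448  -0.3666  0.1152] [-179.8   -0.    64.8]
travel [ 0.09  0.32 10.76] dr [-0.2 -0.  -0.2] rows 2.6
[463. 285.] [ 451.3 -362.6   55.2   53.2    7.1]
[375. 212.] [ 623.7 -159.6   59.7   62.4   44.2]
[345. 210.] [629.3 -87.5  50.6  49.5  86.8]
```

View pics/c4.png

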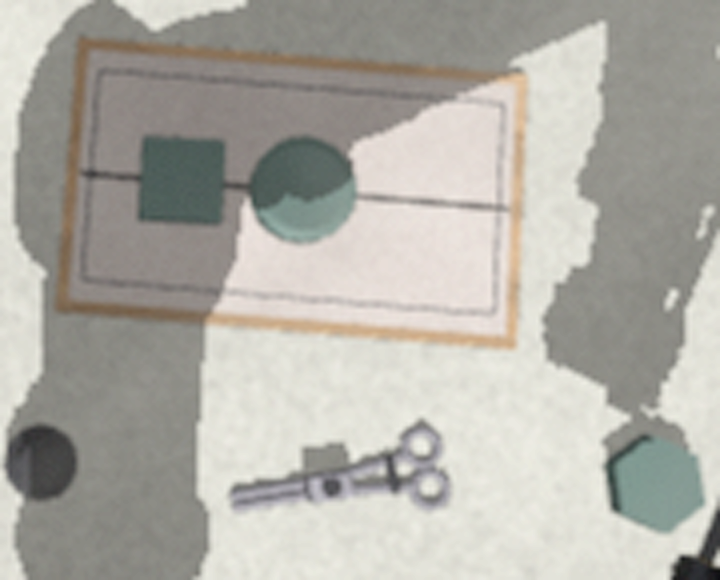

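Request:
send_rows(series=[{"travel": [0,0.1,3],"dr": [0,0,0],"claw": 7.5},{"travel": [0,0.2,6],"dr": [0,0,0],"claw": 7.5},{"travel": [0,0.2,8.5],"dr": [0,0,0],"claw": 7.5},{"travel": [0,0.2,9.8],"dr": [0,0,0],"claw": 7.5},{"travel": [0,0.2,10.5],"dr": [0,0,0],"claw": 7.5},{"travel": [0,0.2,10.5],"dr": [0,0,0],"claw": 7.5},{"travel": [0,0.2,10.5],"dr": [0,0,0],"claw": 7.5}])

```text
time_s: 8.27
tool_pos: [0.453, -0.3667, 0.0124]
tool_rot: [180.0, 0.0, 65.0]
force: [0.1, -0.2, -0.0]
grip_width: 0.0752
```

Request:
send_rows(series=[{"travel": [0,-0.1,0.3],"dr": [0,0,0],"claw": 6.5},{"travel": [0,-0.1,0.5],"dr": [0,0,0],"claw": 6},{"travel": [0,-0.1,0.5],"dr": [0,0,0],"claw": 5.5},{"travel": [0,-0.1,0.5],"dr": [0,0,0],"claw": 5},{"travel": [0,-0.1,0.5],"dr": [0,0,0],"claw": 4.5},{"travel": [0,-0.1,0.5],"dr": [0,0,0],"claw": 4},{"travel": [0,-0.1,0.5],"dr": [0,0,0],"claw": 4},{"travel": [0,-0.1,0.5],"dr": [0,0,0],"claw": 4}])

```text
time_s: 8.93
tool_pos: [0.4516, -0.3665, 0.0071]
tool_rot: [180.0, -0.0, 65.0]
force: [-1.1, 0.3, 2.8]
grip_width: 0.0499
```

```bash
python3 go.py .6182 -.2316 .10 55.4
python3 - <<'E'
from h import *
import numpy as np
for n in('scene','top'):
  im=env.read_camera(n);p=proj(n,[[.455,-.365,.02]])[0].astype(int);c=im[p[1]-45:p[1]+45,p[0]-50:p[0]+50]
  c=cv2.resize(c,(400,360),interpolation=cv2.INTER_CUBIC);L=c if n=='scene' else np.hstack([L,c])
cv2.imwrite('pics/s5.png',cv2.convertScaleAbs(L,alpha=1.6))
E
```

```text
now 8.9333 [ 0.4516 -0.3665  0.0071] [180.  -0.  65.]
travel [19.27  9.4  -9.28] dr [ 0.  -0.   9.6] rows 5.6
```

View pics/s5.png

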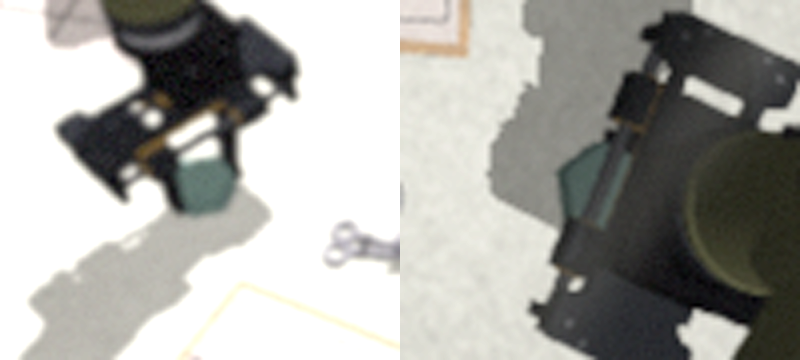

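Request:
send_rows(series=[{"travel": [0,0,-1],"dr": [0,0,0],"claw": 4},{"travel": [0,0,-3],"dr": [0,0,0],"claw": 4},{"travel": [0,0,-6],"dr": [0,0,0],"claw": 4},{"travel": [1,0.5,-8.5],"dr": [0,0,1],"claw": 4},{"travel": [3.5,1.7,-9.3],"dr": [0,0,2],"claw": 4},{"travel": [6.5,3.2,-9.3],"dr": [0,0,4],"claw": 4},{"travel": [10,4.9,-9.3],"dr": [0,0,6],"claw": 4},{"travel": [13.5,6.6,-9.3],"dr": [0,0,8],"claw": 4},{"travel": [16.5,8,-9.3],"dr": [0,0,9],"claw": 4},{"travel": [18.5,9,-9.3],"dr": [0,0,9.6],"claw": 4},{"travel": [19.3,9.4,-9.3],"dr": [0,0,9.6],"claw": 4},{"travel": [19.3,9.4,-9.3],"dr": [0,0,9.6],"claw": 4}])

```text
time_s: 10.03
tool_pos: [0.6197, -0.2286, 0.0994]
tool_rot: [-180.0, -0.0, 55.7]
force: [-0.3, 0.8, -1.6]
grip_width: 0.0498
```

```bash
python3 -c "from h import *; env.read_camera('top')"; python3 go.py .6187 -.2308 .0185 55.4
```

```text
now 10.0833 [ 0.6178 -0.2312  0.0995] [-1.80e+02  1.00e-01  5.55e+01]
travel [0.1  0.06 8.1 ] dr [-0.   0.1  0.1] rows 1.9
```

Request:
send_rows(series=[{"travel": [0,0,2],"dr": [0,0,0],"claw": 4},{"travel": [0.1,0,4.5],"dr": [0,0,0],"claw": 4},{"travel": [0.1,0,6.5],"dr": [0,0,0],"claw": 4},{"travel": [0.1,0,7.3],"dr": [0,0,0],"claw": 4},{"travel": [0.1,0,7.6],"dr": [0,0,0],"claw": 4},{"travel": [0.1,0,7.8],"dr": [0,0,0],"claw": 4},{"travel": [0.1,0,7.9],"dr": [0,0,0],"claw": 4},{"travel": [0.1,0,8.0],"dr": [0,0,0],"claw": 4},{"travel": [0.1,0,8.05],"dr": [0,0,0],"claw": 4},{"travel": [0.1,0,8.1],"dr": [0,0,0],"claw": 4},{"travel": [0.1,0,8.1],"dr": [0,0,0],"claw": 4}])

```text
time_s: 11.0
tool_pos: [0.6191, -0.2304, 0.0192]
tool_rot: [180.0, -0.0, 55.4]
force: [-0.5, -0.8, -0.7]
grip_width: 0.0497
```

Request:
send_rows(series=[{"travel": [0,0,0.06],"dr": [0,0,0],"claw": 4},{"travel": [0,0,0.12],"dr": [0,0,0],"claw": 4},{"travel": [0,0,0.17],"dr": [0,0,0],"claw": 4},{"travel": [0,0,0.21],"dr": [0,0,0],"claw": 4},{"travel": [0,0,0.23],"dr": [0,0,0],"claw": 4},{"travel": [0,0,0.23],"dr": [0,0,0],"claw": 4}])

```text
time_s: 11.5
tool_pos: [0.6188, -0.2303, 0.0172]
tool_rot: [-180.0, -0.0, 55.4]
force: [-2.9, 1.1, 5.6]
grip_width: 0.0498
```

Request:
send_rows(series=[{"travel": [0,0,0],"dr": [0,0,0],"claw": 5.3},{"travel": [0,0,0],"dr": [0,0,0],"claw": 5.8},{"travel": [0,0,0],"dr": [0,0,0],"claw": 6.5},{"travel": [0,0,0],"dr": [0,0,0],"claw": 6.5},{"travel": [0,0,-1],"dr": [0,0,0],"claw": 6.5},{"travel": [0,0,-3],"dr": [0,0,0],"claw": 6.5},{"travel": [0,0,-6],"dr": [0,0,0],"claw": 6},{"travel": [0,0,-9],"dr": [0,0,0],"claw": 5.5},{"travel": [0,0,-10.3],"dr": [0,0,0],"claw": 5.5},{"travel": [0,0,-10.3],"dr": [0,0,0],"claw": 5.5},{"travel": [0,0,-10.3],"dr": [0,0,0],"claw": 5.5}])

```text
time_s: 12.42
tool_pos: [0.6191, -0.2304, 0.1201]
tool_rot: [179.9, -0.1, 55.4]
force: [0.1, -0.2, -0.6]
grip_width: 0.0554
```

```bash
python3 go.py .4635 -.003 .12 85.4
```

```text
now 12.4167 [ 0.6191 -0.2304  0.1201] [ 1.799e+02 -1.000e-01  5.540e+01]
travel [ 9.880e+00 -2.572e+01 -1.000e-02] dr [  0.1  -0.  -30. ] rows 6.6
```

Request:
send_rows(series=[{"travel": [0.5,-1.3,0],"dr": [0,0,-1],"claw": 5.5},{"travel": [1.6,-4.2,0],"dr": [0,0,-4],"claw": 5.5},{"travel": [2.9,-7.6,0],"dr": [0,0,-8],"claw": 5.5},{"travel": [4.2,-11,0],"dr": [0,0,-12],"claw": 5.5},{"travel": [5.5,-14.4,0],"dr": [0,0,-16],"claw": 5.5},{"travel": [6.8,-17.8,0],"dr": [0,0,-20],"claw": 5.5},{"travel": [8,-21,0],"dr": [0,0,-24],"claw": 5.5},{"travel": [9.2,-23.8,0],"dr": [0,0,-28],"claw": 5.5},{"travel": [9.7,-25.3,0],"dr": [0,0,-30],"claw": 5.5},{"travel": [9.9,-25.7,0],"dr": [0,0,-30],"claw": 5.5},{"travel": [9.9,-25.7,0],"dr": [0,0,-30],"claw": 5.5},{"travel": [9.9,-25.7,0],"dr": [0,0,-30],"claw": 5.5}])

```text
time_s: 13.42
tool_pos: [0.4635, -0.0037, 0.1189]
tool_rot: [-180.0, 0.1, 85.3]
force: [0.2, -0.4, -0.1]
grip_width: 0.055
```

```bash
python3 - <<'E'
from seg import *
im=env.read_camera('scene');cv2.imwrite('pics/s6raw.png',im)
p=proj('scene',[[.4635,-.003,.03],[.62,-.16,.03]]).astype(int);print(p)
c=im[90:240,220:420];cv2.imwrite('pics/s6.png',cv2.convertScaleAbs(cv2.resize(c,(800,600),interpolation=cv2.INTER_CUBIC),alpha=1.6))
E
python3 go.py .4635 -.003 .029 85.4
```

```text
[[343 161]
 [276 183]]
now 13.4667 [ 0.4638 -0.0042  0.119 ] [-1.80e+02  1.00e-01  8.53e+01]
travel [ 0.13 -0.04  9.  ] dr [-0.   0.1 -0.1] rows 2.2
```

View pics/s6.png

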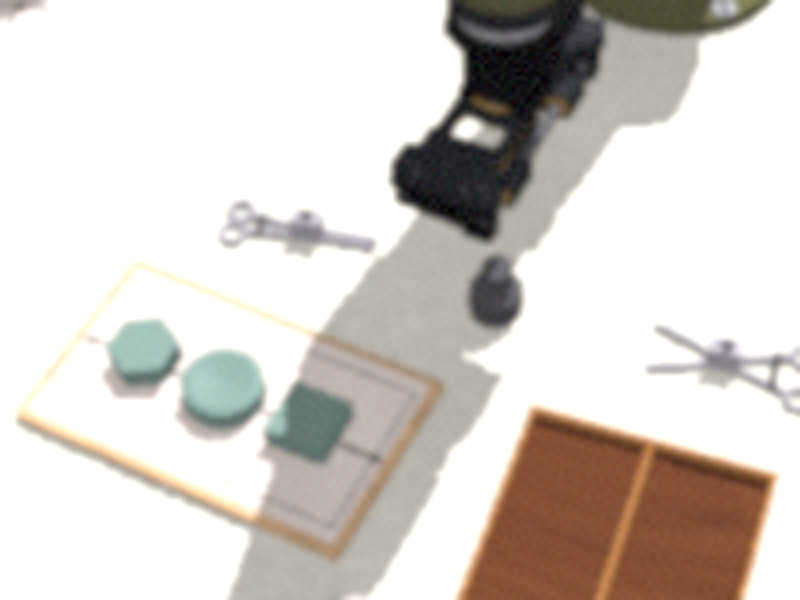

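Request:
send_rows(series=[{"travel": [0.1,0,2.5],"dr": [0,0,0],"claw": 5.5},{"travel": [0.1,0,5],"dr": [0,0,0],"claw": 5.5},{"travel": [0.1,0,7],"dr": [0,0,0],"claw": 5.5},{"travel": [0.1,0,8.4],"dr": [0,0,0],"claw": 5.5},{"travel": [0.1,0,8.9],"dr": [0,0,0],"claw": 5.5},{"travel": [0.1,0,8.9],"dr": [0,0,0],"claw": 4.5},{"travel": [0.1,0,8.9],"dr": [0,0,0],"claw": 3.5},{"travel": [0.1,0,8.9],"dr": [0,0,0],"claw": 3},{"travel": [0.1,0,8.9],"dr": [0,0,0],"claw": 2.5},{"travel": [0.1,0,8.9],"dr": [0,0,0],"claw": 2},{"travel": [0.1,0,8.9],"dr": [0,0,0],"claw": 1.5},{"travel": [0.1,0,8.9],"dr": [0,0,0],"claw": 1.5}], grip_force=35)

```text
time_s: 14.47
tool_pos: [0.4634, -0.0017, 0.031]
tool_rot: [-180.0, -0.0, 85.4]
force: [-2.9, -0.3, 5.9]
grip_width: 0.025
```

```bash
python3 go.py .6293 -.0877 .13 85.4; python3 -c "
from h import *
o=env.get_obs();print(o['grip_width'],o['force'])"
```

```text
now 14.4667 [ 0.4634 -0.0017  0.031 ] [-180.    -0.    85.4]
travel [-7.24 17.22 -9.91] dr [-0. -0.  0.] rows 5.1
0.024990720979823987 [-2.91814    -0.26537489  5.85138029]
```

Request:
send_rows(series=[{"travel": [0,0,-0.5],"dr": [0,0,0],"claw": 1.5},{"travel": [0,0,-1.5],"dr": [0,0,0],"claw": 1.5},{"travel": [0,0,-2.5],"dr": [0,0,0],"claw": 1.5},{"travel": [0,0,-3],"dr": [0,0,0],"claw": 1.5},{"travel": [0,0,-3],"dr": [0,0,0],"claw": 1.5},{"travel": [0,0,-3],"dr": [0,0,0],"claw": 1.5}])

```text
time_s: 14.97
tool_pos: [0.464, -0.0017, 0.061]
tool_rot: [179.9, -0.0, 85.4]
force: [-0.5, 0.3, -3.1]
grip_width: 0.0249
```

Run:
```python
from h import *
o=env.get_obs();print(o['grip_width'],o['force'],o['wrist_torque'],o['tool_pos'],o['tool_rot'])
im=env.read_camera('scene')
c=im[120:190,300:385];cv2.imwrite('pics/s7.png',cv2.convertScaleAbs(cv2.resize(c,(680,560),interpolation=cv2.INTER_CUBIC),alpha=2))
```

```text
0.024948547027010368 [-0.54218625  0.34530308 -3.05141036] [-0.08593242  0.07646535 -0.03982216] [ 0.46399325 -0.00168777  0.06102607] [ 1.79922400e+02 -4.72966799e-02  8.54031371e+01]
```

View pics/s7.png

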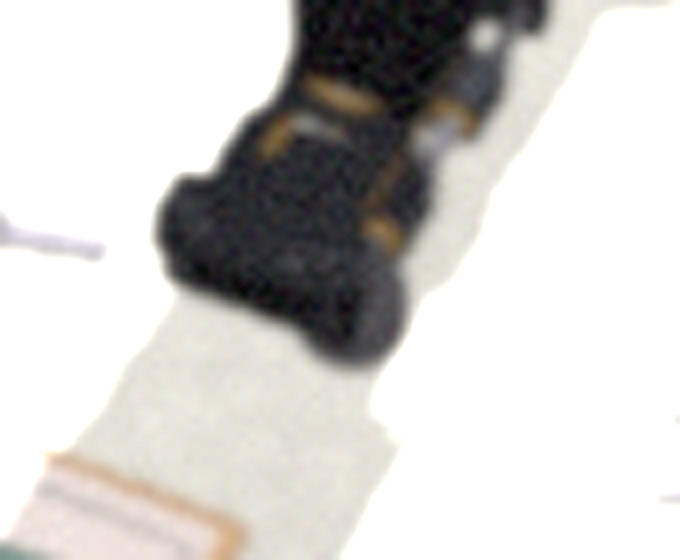

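```bash
python3 go.py .6293 -.0867 .105 85.4
```

```text
now 15.0167 [ 0.4635 -0.0018  0.0606] [180.   -0.   85.4]
travel [-7.13 17.21 -4.44] dr [ 0. -0.  0.] rows 4.6
```

Request:
send_rows(series=[{"travel": [0,0,-1.5],"dr": [0,0,0],"claw": 1.5},{"travel": [-0.3,0.8,-3.5],"dr": [0,0,0],"claw": 1.5},{"travel": [-1,2.4,-4.5],"dr": [0,0,0],"claw": 1.5},{"travel": [-2,4.8,-4.5],"dr": [0,0,0],"claw": 1.5},{"travel": [-3.2,7.7,-4.5],"dr": [0,0,0],"claw": 1.5},{"travel": [-4.4,10.6,-4.5],"dr": [0,0,0],"claw": 1.5},{"travel": [-5.5,13.3,-4.5],"dr": [0,0,0],"claw": 1.5},{"travel": [-6.4,15.4,-4.5],"dr": [0,0,0],"claw": 1.5},{"travel": [-7,16.8,-4.5],"dr": [0,0,0],"claw": 1.5},{"travel": [-7.1,17.2,-4.5],"dr": [0,0,0],"claw": 1.5},{"travel": [-7.1,17.2,-4.5],"dr": [0,0,0],"claw": 1.5},{"travel": [-7.1,17.2,-4.5],"dr": [0,0,0],"claw": 1.5}])

```text
time_s: 16.02
tool_pos: [0.6281, -0.086, 0.1045]
tool_rot: [-179.9, -0.0, 85.4]
force: [-0.3, 1.1, -3.7]
grip_width: 0.0247
```

```bash
python3 -c "from h import *; env.read_camera('top');env.read_camera('top')"; python3 go.py .6293 -.0867 .0625 85.4
```

```text
now 16.1167 [ 0.6282 -0.0855  0.1051] [-1.799e+02 -1.000e-01  8.540e+01]
travel [-0.11  0.13  4.26] dr [-0.1 -0.1  0. ] rows 1.0
```

Request:
send_rows(series=[{"travel": [-0.1,0.1,1],"dr": [0,0,0],"claw": 1.5},{"travel": [-0.1,0.1,2.2],"dr": [0,0,0],"claw": 1.5},{"travel": [-0.1,0.1,3.2],"dr": [0,0,0],"claw": 1.5},{"travel": [-0.1,0.1,3.7],"dr": [0,0,0],"claw": 1.5},{"travel": [-0.1,0.1,4],"dr": [0,0,0],"claw": 1.5},{"travel": [-0.1,0.1,4.1],"dr": [0,0,0],"claw": 1.5},{"travel": [-0.1,0.1,4.2],"dr": [0,0,0],"claw": 1.5},{"travel": [-0.1,0.1,4.25],"dr": [0,0,0],"claw": 1.5},{"travel": [-0.1,0.1,4.25],"dr": [0,0,0],"claw": 1.5}])

```text
time_s: 16.87
tool_pos: [0.6305, -0.0876, 0.0633]
tool_rot: [180.0, -0.0, 85.4]
force: [-0.0, 0.3, -4.1]
grip_width: 0.0251
```

Request:
send_rows(series=[{"travel": [0.1,-0.1,0.06],"dr": [0,0,0],"claw": 1.5},{"travel": [0.1,-0.1,0.12],"dr": [0,0,0],"claw": 1.5},{"travel": [0.1,-0.1,0.18],"dr": [0,0,0],"claw": 1.5},{"travel": [0.1,-0.1,0.22],"dr": [0,0,0],"claw": 1.5},{"travel": [0.1,-0.1,0.25],"dr": [0,0,0],"claw": 1.5},{"travel": [0.1,-0.1,0.25],"dr": [0,0,0],"claw": 1.5}])

```text
time_s: 17.37
tool_pos: [0.6294, -0.0865, 0.0612]
tool_rot: [180.0, -0.0, 85.4]
force: [-2.1, 0.8, 3.1]
grip_width: 0.0248
```

Request:
send_rows(series=[{"travel": [0,0,0],"dr": [0,0,0],"claw": 2.7},{"travel": [0,0,0],"dr": [0,0,0],"claw": 3.2},{"travel": [0,0,0],"dr": [0,0,0],"claw": 4.2},{"travel": [0,0,0],"dr": [0,0,0],"claw": 4.5},{"travel": [0,0,-0.7],"dr": [0,0,0],"claw": 4.5},{"travel": [0,0,-2],"dr": [0,0,0],"claw": 4.5},{"travel": [0,0,-4],"dr": [0,0,0],"claw": 4.5},{"travel": [0,0,-6],"dr": [0,0,0],"claw": 4.5},{"travel": [0,0,-7],"dr": [0,0,0],"claw": 4.5},{"travel": [0,0,-7],"dr": [0,0,0],"claw": 4.5},{"travel": [0,0,-7],"dr": [0,0,0],"claw": 4.5}])

```text
time_s: 18.28
tool_pos: [0.6297, -0.0865, 0.1313]
tool_rot: [179.9, -0.0, 85.4]
force: [-0.1, 0.2, -0.9]
grip_width: 0.045
```

```bash
python3 go.py .4516 -.1724 .10 99.8
```

```text
now 18.2833 [ 0.6297 -0.0865  0.1313] [179.9  -0.   85.4]
travel [ -9.99 -17.07   3.09] dr [  0.1  -0.  -14.4] rows 4.8
```

Request:
send_rows(series=[{"travel": [-0.5,-0.9,0],"dr": [0,0,-1],"claw": 4.5},{"travel": [-1.6,-2.8,0],"dr": [0,0,-3],"claw": 4.5},{"travel": [-3.2,-5.4,0],"dr": [0,0,-5],"claw": 4.5},{"travel": [-4.9,-8.4,0],"dr": [0,0,-8],"claw": 4.5},{"travel": [-6.6,-11.3,1],"dr": [0,0,-10],"claw": 4.5},{"travel": [-8.2,-14,2],"dr": [0,0,-12],"claw": 4.5},{"travel": [-9.4,-16,3],"dr": [0,0,-14],"claw": 4.5},{"travel": [-10,-17,3],"dr": [0,0,-14.4],"claw": 4.5},{"travel": [-10,-17.1,3],"dr": [0,0,-14.4],"claw": 4.5},{"travel": [-10,-17.1,3],"dr": [0,0,-14.4],"claw": 4.5},{"travel": [-10,-17.1,3],"dr": [0,0,-14.4],"claw": 4.5}])

```text
time_s: 19.2
tool_pos: [0.4525, -0.1716, 0.1011]
tool_rot: [179.9, 0.0, 99.9]
force: [1.0, -0.3, 0.2]
grip_width: 0.0448
```

```bash
python3 go.py .4516 -.1724 .0105 99.8;python3 - <<'E'
from seg import *
im=env.read_camera('top');print(proj('top',[[.4516,-.1724,.024],[.63,-.0875,.055]]))
a=cv2.resize(im[170:260,300:450],(750,450),interpolation=cv2.INTER_CUBIC);cv2.imwrite('pics/t8.png',cv2.convertScaleAbs(a,alpha=1.8))
E
```

```text
now 19.2 [ 0.4525 -0.1716  0.1011] [179.9   0.   99.9]
travel [-0.06 -0.12  9.06] dr [0.1 0.  0.1] rows 2.2
[[381.55987967 285.00734987]
 [345.89121145 207.83087936]]
```

View pics/t8.png

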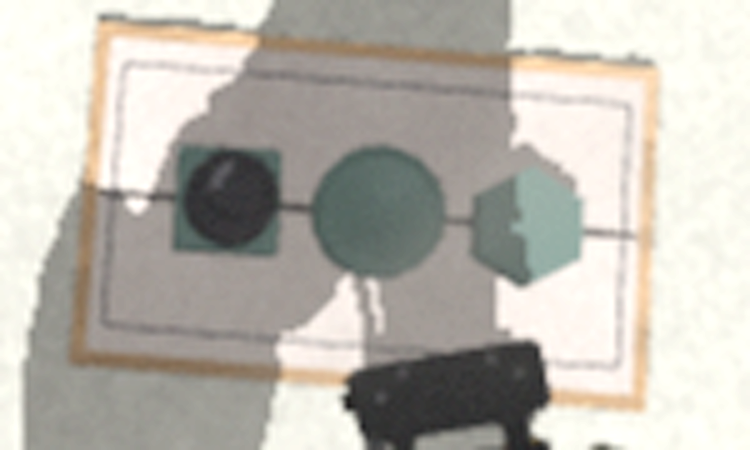

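Request:
send_rows(series=[{"travel": [0,-0.1,2.5],"dr": [0,0,0],"claw": 4.5},{"travel": [0,-0.1,5],"dr": [0,0,0],"claw": 4.5},{"travel": [0,-0.1,7],"dr": [0,0,0],"claw": 4.5},{"travel": [0,-0.1,8.4],"dr": [0,0,0],"claw": 4.5},{"travel": [0,-0.1,8.8],"dr": [0,0,0],"claw": 4.5},{"travel": [0,-0.1,8.9],"dr": [0,0,0],"claw": 4},{"travel": [0,-0.1,8.9],"dr": [0,0,0],"claw": 3},{"travel": [0,-0.1,8.9],"dr": [0,0,0],"claw": 2.2},{"travel": [0,-0.1,8.9],"dr": [0,0,0],"claw": 1.5},{"travel": [0,-0.1,8.9],"dr": [0,0,0],"claw": 1},{"travel": [0,-0.1,8.9],"dr": [0,0,0],"claw": 0.8},{"travel": [0,-0.1,8.9],"dr": [0,0,0],"claw": 0.8}], grip_force=30)

```text
time_s: 20.25
tool_pos: [0.4501, -0.1726, 0.0121]
tool_rot: [179.9, -0.0, 99.8]
force: [-1.4, 0.1, 5.1]
grip_width: 0.0155
```

```bash
python3 - <<'E'
import numpy as np
c=np.array([.634,.1555]);a=np.radians(2.6);x=np.array([np.cos(a),np.sin(a)]);y=np.array([-x[1],x[0]])
print('L',c+.046*y-.008*x,'R',c-.046*y-.008*x)
E
python3 go.py .624 .2011 .10 182.6; python3 -c "
from h import *;print(env.get_obs()['grip_width'])"
```

```text
L [0.62392154 0.20108974] R [0.62809493 0.10918445]
now 20.25 [ 0.4501 -0.1726  0.0121] [179.9  -0.   99.8]
travel [33.88 23.49 -8.76] dr [  0.1   0.  -82.8] rows 11.6
0.015503843360471831
```

Request:
send_rows(series=[{"travel": [0,0,-1],"dr": [0,0,0],"claw": 0.8},{"travel": [0,0,-3],"dr": [0,0,0],"claw": 0.8},{"travel": [0,0,-6],"dr": [0,0,0],"claw": 0.8},{"travel": [0.5,0.4,-8.5],"dr": [0,0,0],"claw": 0.8},{"travel": [2,1.4,-9],"dr": [0,0,-2],"claw": 0.8},{"travel": [4.5,3.1,-9],"dr": [0,0,-6],"claw": 0.8},{"travel": [7.2,5,-9],"dr": [0,0,-11],"claw": 0.8},{"travel": [10,6.9,-9],"dr": [0,0,-16],"claw": 0.8},{"travel": [12.8,8.9,-9],"dr": [0,0,-21],"claw": 0.8},{"travel": [15.5,10.7,-9],"dr": [0,0,-26],"claw": 0.8},{"travel": [17.5,12.1,-9],"dr": [0,0,-30],"claw": 0.8},{"travel": [18.5,12.8,-9],"dr": [0,0,-32],"claw": 0.8}])

```text
time_s: 21.25
tool_pos: [0.5451, 0.0366, 0.101]
tool_rot: [180.0, -0.1, 132.3]
force: [-0.2, 0.7, -1.2]
grip_width: 0.0154
```

```bash
python3 go.py .624 .2011 .10 182.6
```

```text
now 21.25 [0.5451 0.0366 0.101 ] [ 1.800e+02 -1.000e-01  1.323e+02]
travel [ 6.85 16.91  0.13] dr [  0.1  -0.  -50.3] rows 7.0
```

Request:
send_rows(series=[{"travel": [0.5,1.2,0],"dr": [0,0,-3],"claw": 0.8},{"travel": [1.4,3.4,0],"dr": [0,0,-9],"claw": 0.8},{"travel": [2.4,5.9,0],"dr": [0,0,-15],"claw": 0.8},{"travel": [3.4,8.4,0],"dr": [0,0,-21],"claw": 0.8},{"travel": [4.4,10.9,0],"dr": [0,0,-28],"claw": 0.8},{"travel": [5.3,13.2,0],"dr": [0,0,-34],"claw": 0.8},{"travel": [6.1,15,0],"dr": [0,0,-40],"claw": 0.8},{"travel": [6.6,16.3,0],"dr": [0,0,-45],"claw": 0.8},{"travel": [6.8,16.8,0],"dr": [0,0,-49],"claw": 0.8},{"travel": [6.9,17,0],"dr": [0,0,-50.5],"claw": 0.8},{"travel": [6.9,17,0],"dr": [0,0,-50.5],"claw": 0.8},{"travel": [6.9,17,0],"dr": [0,0,-50.5],"claw": 0.8}])

```text
time_s: 22.25
tool_pos: [0.6249, 0.1949, 0.1012]
tool_rot: [-179.9, -0.0, -177.9]
force: [0.1, 0.1, -1.2]
grip_width: 0.0158
```

```bash
python3 - <<'E'
from seg import *
o=env.get_obs();print(o['grip_width'],o['tool_rot'])
a=env.read_camera('top')[140:260,190:310];b=env.read_camera('scene')[165:285,310:430]
L=np.hstack([cv2.resize(v,(400,400),interpolation=cv2.INTER_CUBIC) for v in(a,b)]);cv2.imwrite('pics/t9.png',cv2.convertScaleAbs(L,alpha=1.8))
E
python3 go.py .624 .2011 .0175 182.6
```

```text
0.015751545938729034 [-1.79949864e+02 -4.01263469e-02 -1.77870645e+02]
now 22.35 [0.6251 0.1948 0.1015] [-180.    -0.  -177.9]
travel [0.08 0.63 8.39] dr [-0.  -0.  -0.5] rows 2.0
```

View pics/t9.png

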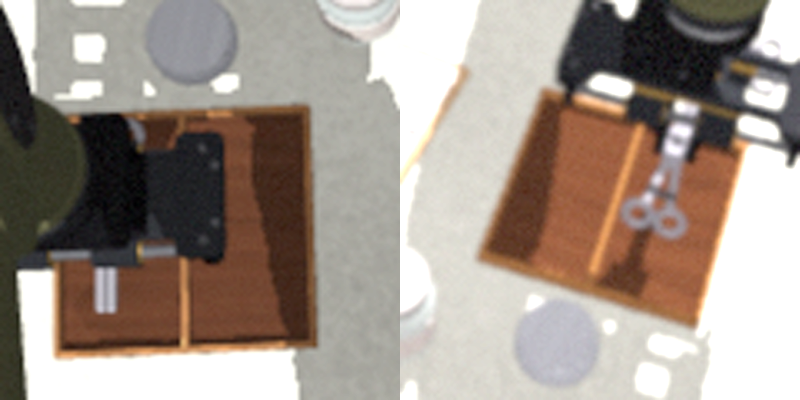

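Request:
send_rows(series=[{"travel": [0,0.3,1.5],"dr": [0,0,0],"claw": 0.8},{"travel": [0.1,0.6,4],"dr": [0,0,0],"claw": 0.8},{"travel": [0.1,0.6,6],"dr": [0,0,0],"claw": 0.8},{"travel": [0.1,0.6,7.4],"dr": [0,0,0],"claw": 0.8},{"travel": [0.1,0.6,7.9],"dr": [0,0,0],"claw": 0.8},{"travel": [0.1,0.6,8.2],"dr": [0,0,0],"claw": 0.8},{"travel": [0.1,0.6,8.3],"dr": [0,0,0],"claw": 0.8},{"travel": [0.1,0.6,8.4],"dr": [0,0,0],"claw": 0.8},{"travel": [0.1,0.6,8.48],"dr": [0,0,0],"claw": 0.8},{"travel": [0.1,0.6,8.52],"dr": [0,0,0],"claw": 0.8},{"travel": [0.1,0.6,8.52],"dr": [0,0,0],"claw": 0.8}])

```text
time_s: 23.27
tool_pos: [0.6244, 0.2023, 0.0169]
tool_rot: [180.0, 0.1, -177.7]
force: [-0.8, -0.7, -1.0]
grip_width: 0.0154
```

Less than 1 mm above the floor; lower a hair, release, lift.

Request:
send_rows(series=[{"travel": [0,0,0.05],"dr": [0,0,0],"claw": 0.8},{"travel": [0,0,0.1],"dr": [0,0,0],"claw": 0.8},{"travel": [0,0,0.1],"dr": [0,0,0],"claw": 0.8},{"travel": [0,0,0.05],"dr": [0,0,0],"claw": 2},{"travel": [0,0,0.05],"dr": [0,0,0],"claw": 3},{"travel": [0,0,0.05],"dr": [0,0,0],"claw": 3},{"travel": [0,0,-1],"dr": [0,0,0],"claw": 3},{"travel": [0,0,-3],"dr": [0,0,0],"claw": 3},{"travel": [0,0,-6],"dr": [0,0,0],"claw": 3},{"travel": [0,0,-8],"dr": [0,0,0],"claw": 4},{"travel": [0,0,-8.5],"dr": [0,0,0],"claw": 4.5},{"travel": [0,0,-8.5],"dr": [0,0,0],"claw": 4.5}])

```text
time_s: 24.27
tool_pos: [0.6255, 0.2026, 0.104]
tool_rot: [179.9, 0.2, -177.7]
force: [-0.2, -0.4, -0.2]
grip_width: 0.0414
```

```bash
python3 go.py .4514 .1742 .10 96.3
```

```text
now 24.2667 [0.6255 0.2026 0.104 ] [ 179.9    0.2 -177.7]
travel [17.52 -2.15  0.32] dr [ 0.3  0.1 86. ] rows 12.0
```

Request:
send_rows(series=[{"travel": [0.5,0,0],"dr": [0,0,4],"claw": 4.5},{"travel": [2,-0.2,0],"dr": [0,0,11],"claw": 4.5},{"travel": [4,-0.5,0],"dr": [0,0,18],"claw": 4.5},{"travel": [6,-0.7,0],"dr": [0,0,25],"claw": 4.5},{"travel": [8,-1,0],"dr": [0,0,32],"claw": 4.5},{"travel": [10,-1.2,0],"dr": [0,0,39],"claw": 4.5},{"travel": [12,-1.5,0],"dr": [0,0,46],"claw": 4.5},{"travel": [14,-1.7,0],"dr": [0,0,53],"claw": 4.5},{"travel": [15.5,-1.9,0],"dr": [0,0,60],"claw": 4.5},{"travel": [16.5,-2,0],"dr": [0,0,66],"claw": 4.5},{"travel": [17.3,-2.1,0],"dr": [0,0,71],"claw": 4.5},{"travel": [17.5,-2.1,0],"dr": [0,0,74],"claw": 4.5}])

```text
time_s: 25.27
tool_pos: [0.4474, 0.1736, 0.0997]
tool_rot: [-179.8, 0.0, 108.1]
force: [0.0, -0.2, -0.6]
grip_width: 0.0448
```

```bash
python3 go.py .4514 .1742 .06 96.3
```

```text
now 25.2667 [0.4474 0.1736 0.0997] [-179.8    0.   108.1]
travel [-0.07  0.41  3.97] dr [-0.2  0.  11.8] rows 1.6
```

Request:
send_rows(series=[{"travel": [0,0,0.5],"dr": [0,0,4],"claw": 4.5},{"travel": [0,0,1.5],"dr": [0,0,8],"claw": 4.5},{"travel": [0,0.1,2.5],"dr": [0,0,11],"claw": 4.5},{"travel": [0,0.1,3],"dr": [0,0,12],"claw": 4.5},{"travel": [0,0.1,3],"dr": [0,0,12],"claw": 4.5},{"travel": [0,0.1,3],"dr": [0,0,12],"claw": 4.5},{"travel": [0,0.1,3],"dr": [0,0,12],"claw": 4.5}])

```text
time_s: 25.85
tool_pos: [0.4509, 0.1745, 0.0713]
tool_rot: [-180.0, 0.0, 96.3]
force: [-0.1, 0.1, -0.6]
grip_width: 0.0453
```

```bash
python3 go.py .4514 .1742 .0112 96.3
```

```text
now 25.85 [0.4509 0.1745 0.0713] [-180.     0.    96.3]
travel [-0.03  0.04  6.01] dr [-0.  0.  0.] rows 1.4
```

Request:
send_rows(series=[{"travel": [0,0,2],"dr": [0,0,0],"claw": 4.5},{"travel": [0,0,4],"dr": [0,0,0],"claw": 4.5},{"travel": [0,0,5.3],"dr": [0,0,0],"claw": 4.5},{"travel": [0,0,5.8],"dr": [0,0,0],"claw": 4.5},{"travel": [0,0,6],"dr": [0,0,0],"claw": 4.2},{"travel": [0,0,6],"dr": [0,0,0],"claw": 3.5},{"travel": [0,0,6],"dr": [0,0,0],"claw": 2.5},{"travel": [0,0,6],"dr": [0,0,0],"claw": 2},{"travel": [0,0,6],"dr": [0,0,0],"claw": 1.5},{"travel": [0,0,6],"dr": [0,0,0],"claw": 1},{"travel": [0,0,6],"dr": [0,0,0],"claw": 0.8},{"travel": [0,0,6],"dr": [0,0,0],"claw": 0.8}])

```text
time_s: 26.85
tool_pos: [0.4511, 0.1747, 0.0118]
tool_rot: [180.0, -0.0, 96.3]
force: [-1.3, -0.8, 4.1]
grip_width: 0.0157
```

```bash
python3 go.py .6281 .1092 .10 182.6
```

```text
now 26.85 [0.4511 0.1747 0.0118] [180.   -0.   96.3]
travel [-8.45 16.87 -8.82] dr [  0.   -0.  -86.3] rows 12.1
```

Request:
send_rows(series=[{"travel": [0,0,-1],"dr": [0,0,0],"claw": 0.8},{"travel": [0,0,-3],"dr": [0,0,0],"claw": 0.8},{"travel": [0,0,-6],"dr": [0,0,-1],"claw": 0.8},{"travel": [-0.2,0.5,-8.5],"dr": [0,0,-3],"claw": 0.8},{"travel": [-0.5,1.5,-9],"dr": [0,0,-7],"claw": 0.8},{"travel": [-1,3,-9],"dr": [0,0,-12],"claw": 0.8},{"travel": [-2,4.5,-9],"dr": [0,0,-17],"claw": 0.8},{"travel": [-3,6,-9],"dr": [0,0,-22],"claw": 0.8},{"travel": [-4,7.5,-9],"dr": [0,0,-27],"claw": 0.8},{"travel": [-5,9,-9],"dr": [0,0,-32],"claw": 0.8},{"travel": [-5.5,10.5,-9],"dr": [0,0,-36],"claw": 0.8},{"travel": [-6,11.5,-9],"dr": [0,0,-38],"claw": 0.8}])

```text
time_s: 27.85
tool_pos: [0.5731, 0.1267, 0.1017]
tool_rot: [180.0, 0.1, 134.4]
force: [0.7, 0.1, -0.9]
grip_width: 0.0154
```

```bash
python3 go.py .6441 .1099 .10 182.6
```

```text
now 27.85 [0.5731 0.1267 0.1017] [1.800e+02 1.000e-01 1.344e+02]
travel [-6.17  3.9   0.17] dr [ -0.    0.1 -48.2] rows 6.7
```

Request:
send_rows(series=[{"travel": [-0.5,0.3,0],"dr": [0,0,-3],"claw": 0.8},{"travel": [-1.5,0.9,0],"dr": [0,0,-9],"claw": 0.8},{"travel": [-2.5,1.6,0],"dr": [0,0,-15],"claw": 0.8},{"travel": [-3.5,2.2,0],"dr": [0,0,-21],"claw": 0.8},{"travel": [-4.5,2.8,0],"dr": [0,0,-27],"claw": 0.8},{"travel": [-5.3,3.4,0],"dr": [0,0,-33],"claw": 0.8},{"travel": [-5.9,3.8,0],"dr": [0,0,-39],"claw": 0.8},{"travel": [-6.2,3.9,0],"dr": [0,0,-44],"claw": 0.8},{"travel": [-6.2,3.9,0],"dr": [0,0,-47],"claw": 0.8},{"travel": [-6.2,3.9,0],"dr": [0,0,-48.2],"claw": 0.8},{"travel": [-6.2,3.9,0],"dr": [0,0,-48.2],"claw": 0.8},{"travel": [-6.2,3.9,0],"dr": [0,0,-48.2],"claw": 0.8}])

```text
time_s: 28.85
tool_pos: [0.6428, 0.1104, 0.1014]
tool_rot: [180.0, -0.0, -177.6]
force: [-0.3, -0.5, -0.4]
grip_width: 0.0158
```

```bash
python3 - <<'E'
from seg import *
o=env.get_obs();print(o['grip_width'],o['tool_rot'])
a=env.read_camera('top')[140:260,190:310];b=env.read_camera('scene')[165:285,310:430]
L=np.hstack([cv2.resize(v,(400,400),interpolation=cv2.INTER_CUBIC) for v in(a,b)]);cv2.imwrite('pics/t10.png',cv2.convertScaleAbs(L,alpha=1.8))
E
python3 go.py .6441 .1099 .0172 182.6
```

```text
0.015818015935539095 [ 1.79995366e+02 -4.67929178e-03 -1.77577365e+02]
now 28.95 [0.6428 0.1105 0.1013] [ 180.    -0.  -177.5]
travel [-0.12 -0.07  8.41] dr [ 0.  -0.  -0.1] rows 2.0
```

View pics/t10.png

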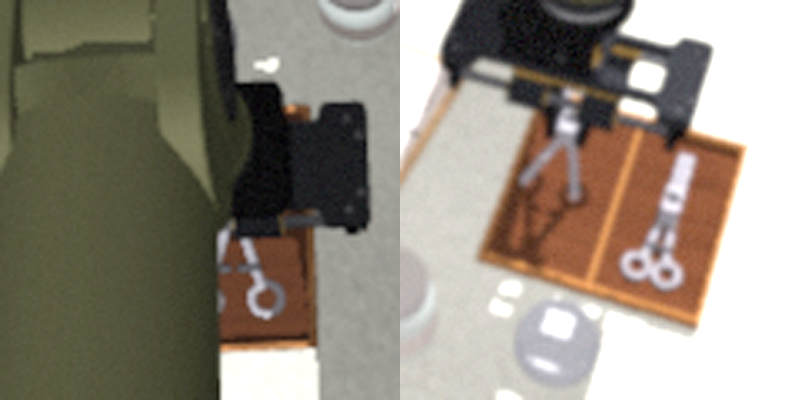

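Request:
send_rows(series=[{"travel": [-0.1,0,1.5],"dr": [0,0,0],"claw": 0.8},{"travel": [-0.1,-0.1,4],"dr": [0,0,0],"claw": 0.8},{"travel": [-0.1,-0.1,6],"dr": [0,0,0],"claw": 0.8},{"travel": [-0.1,-0.1,7.4],"dr": [0,0,0],"claw": 0.8},{"travel": [-0.1,-0.1,7.9],"dr": [0,0,0],"claw": 0.8},{"travel": [-0.1,-0.1,8.2],"dr": [0,0,0],"claw": 0.8},{"travel": [-0.1,-0.1,8.3],"dr": [0,0,0],"claw": 0.8},{"travel": [-0.1,-0.1,8.4],"dr": [0,0,0],"claw": 0.8},{"travel": [-0.1,-0.1,8.48],"dr": [0,0,0],"claw": 0.8},{"travel": [-0.1,-0.1,8.52],"dr": [0,0,0],"claw": 0.8},{"travel": [-0.1,-0.1,8.52],"dr": [0,0,0],"claw": 0.8}])

```text
time_s: 29.87
tool_pos: [0.6445, 0.1095, 0.0167]
tool_rot: [180.0, 0.1, -177.5]
force: [0.1, 0.3, -1.3]
grip_width: 0.0156
```

Request:
send_rows(series=[{"travel": [0,0,0.05],"dr": [0,0,0],"claw": 0.8},{"travel": [0,0,0.1],"dr": [0,0,0],"claw": 0.8},{"travel": [0,0,0.1],"dr": [0,0,0],"claw": 0.8},{"travel": [0,0,0.05],"dr": [0,0,0],"claw": 2},{"travel": [0,0,0.05],"dr": [0,0,0],"claw": 3},{"travel": [0,0,0.05],"dr": [0,0,0],"claw": 3},{"travel": [0,0,-1],"dr": [0,0,0],"claw": 3},{"travel": [0,0,-3],"dr": [0,0,0],"claw": 3},{"travel": [0,0,-6],"dr": [0,0,0],"claw": 3},{"travel": [0,0,-9],"dr": [0,0,0],"claw": 3},{"travel": [0,0,-12],"dr": [0,0,0],"claw": 3},{"travel": [0,0,-14],"dr": [0,0,0],"claw": 3}])

```text
time_s: 30.87
tool_pos: [0.6453, 0.1093, 0.1603]
tool_rot: [180.0, 0.2, -177.5]
force: [0.0, 0.8, -0.4]
grip_width: 0.0298
```

```bash
python3 go.py .45 .35 .16 120
```

```text
now 30.8667 [0.6453 0.1093 0.1603] [ 180.     0.2 -177.5]
travel [18.47 24.89 -0.03] dr [ 0.2  0.2 62.5] rows 8.7
```

Request:
send_rows(series=[{"travel": [1,1.3,0],"dr": [0,0,3],"claw": 3},{"travel": [3,4,0],"dr": [0,0,9],"claw": 3},{"travel": [5,6.7,0],"dr": [0,0,15],"claw": 3},{"travel": [7,9.4,0],"dr": [0,0,21],"claw": 3},{"travel": [9,12.1,0],"dr": [0,0,28],"claw": 3},{"travel": [11,14.8,0],"dr": [0,0,35],"claw": 3},{"travel": [13,17.5,0],"dr": [0,0,42],"claw": 3},{"travel": [15,20.2,0],"dr": [0,0,48],"claw": 3},{"travel": [17,22.9,0],"dr": [0,0,54],"claw": 3},{"travel": [18.3,24.5,0],"dr": [0,0,60],"claw": 3},{"travel": [18.5,24.9,0],"dr": [0,0,62],"claw": 3},{"travel": [18.5,24.9,0],"dr": [0,0,62],"claw": 3}])

```text
time_s: 31.87
tool_pos: [0.4466, 0.3525, 0.1567]
tool_rot: [180.0, -0.1, 120.7]
force: [-0.8, 0.2, 0.9]
grip_width: 0.0298
```

Run:
```python
from seg import *
o=env.get_obs();print(o['tool_pos'],o['joint_velocities'].round(2))
im=env.read_camera('top');a=im[140:260,195:440];cv2.imwrite('pics/t11.png',cv2.convertScaleAbs(cv2.resize(a,(800,392),interpolation=cv2.INTER_CUBIC),alpha=1.8))
_,cs=glass(im)
for c in cs: print(cv2.boundingRect(c),plane('top',c.reshape(-1,2),.03)[:,:2].mean(0).round(4))
```

```text
[0.44660987 0.3524953  0.15674558] [ 2.28  0.16  2.36  0.18  1.21 -0.11  4.58]
(396, 204, 20, 23) [ 0.617  -0.2329]
(363, 200, 26, 25) [ 0.6241 -0.1597]
```

View pics/t11.png

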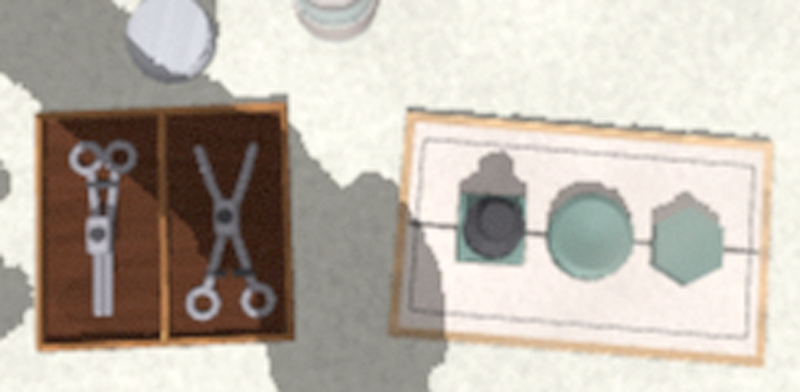

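Request:
send_rows(series=[{"travel": [0,0,0],"dr": [0,0,0],"claw": 3},{"travel": [0,0,0],"dr": [0,0,0],"claw": 3},{"travel": [0,0,0],"dr": [0,0,0],"claw": 3}])

```text
time_s: 32.17
tool_pos: [0.4494, 0.3488, 0.1562]
tool_rot: [180.0, 0.0, 120.4]
force: [0.5, -0.2, -0.1]
grip_width: 0.03
```

```bash
python3 -c "
from cell import env
print(env.sign_off())"
```

```text
the job is handed in; nothing more can be done
None
```

The bench is set up as asked and handed in at about 32 s. I worked in the order given: square slab, six-sided slab, weight, shut clamp, open clamp. Each piece of glass was lowered until the force reading showed contact, then released.

What the last checks showed:
- **Glass gaps:** about 15 mm between square and round, measured after placing. About 16 mm between six-sided and round, from a coarser reading in the final picture. Both slabs are in line with the round one to within about 1 mm.
- **Square slab angle:** two readings disagreed slightly. The gripper set it parallel to the board (-4.6°), while the picture fit gave -3.2°. The fit is only good to a degree or two on something that small, so I left it.
- **Weight:** it stands upright on the square slab and looks centred in the final picture. While I gripped it, the fingers closed to 25 mm on the 26 mm knob. It lifted and held without trouble.
- **Clamps:** the shut one lies flat in the left bay with its jaws toward the robot. The open one lies flat in the right bay with its jaws away from it.
- **Tin and jar:** I did not touch either.

The picture budget was kept at 14 or fewer, and no reported force came near the limits.

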